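# Clamp a chair rail in the quick-release vise

## Robot

A 6-joint arm with a two-finger parallel gripper is mounted at the origin on the work surface. World frame = base frame: x ahead of the robot, y to its left, z up, the work surface at z = 0. Lengths are in mm, angles in rad, forces in N, time in s.
With the tool pointing down it reaches from about 300 to 1000 mm from the base axis. Payload 5.1 kg.
Tool frame: the origin (TCP) lies midway between the tips of the shut fingers; the grasp point (between the pads) lies 19 mm behind it; z points along the fingers, y is the line along which they close (so a half turn about z gives the same grasp; the last joint's range is limited). The gripper opens to 95 mm and grips with 3 to 60 N. Pads are 20 mm wide; open, the fingers measure 119 mm over their backs; the gripper's body (75 mm by 180 mm) begins 59 mm behind the grasp point.
Start: joints at [-1.378, 0.124, 1.65, -0, 1.367, -0.083], TCP at [176.973, -625.432, 214.656] pointing down, gripper open.
Joint ranges: [-2.61, 2.61], [-1.02, 2.33], [0.03, 2.71], [-1.35, 4.49], [0.32, 2.68], [-2.91, 2.91]. Speed limits (rad/s): [2.57, 2.57, 3.14, 3.14, 3.14, 3.14].

## Interface

Orientations are given as a unit quaternion [x, y, z, w].
In Python, from station import get_obs, grab_frame, robot, models gives the robot as it stands.
- The arm moves only by the shell command python3 -m crank 'ROWS' [OPENING]. ROWS is JSON, a list of rows, each a list of 2 entries, a list of its own where there are three numbers: the shift along the tool's x, y, z as a fraction of full scale, then the turn about the tool's z as a fraction of full scale. In form: [[[x, y, z], twist], ...]. A call has 1 to 5 rows; each row is the pose to reach, as a shift and turn from the pose commanded when the call began, along the tool's axes at that moment; what a row does not reach only later rows make up. Full scale, the value 1, is 800 mm for a shift and pi/2 rad for a turn. A row lasts 1/10 s, in which the tool goes at most 50 mm and 8.59 degrees, less where a joint would pass 70% of its speed; a pose out of reach is approached as far as the arm can. A call with a number of a shift or a turn outside -1 to 1 is refused whole. A call with a gripper value outside its range is refused whole. OPENING is the opening, from 0 (shut) to 1 (fully open), set as the call begins (- or left out, the last holds). The fingers move at their own pace and stop on an object; the grip force is fixed at half the most. Time passes only in rows, so rows that repeat a pose let the fingers close. It gives the time, the measured TCP pose, the force, the opening and the grip force at its end, in the units of the state.
- get_obs(): the state, without advancing time (a new reading comes with each control period).
- grab_frame(name): name is "side" or "top"; returns a dict with "frame" (384x512x3 uint8, red, green, blue), "fx", "fy", "cx", "cy" (pixels), "k1" (the pictures are not rectified: a ray, as slopes to the right and down, at radius r is drawn at 1 + k1 r^2 times it, then the intrinsics apply), "R" (3x3) and "t" (3): a world point X has camera coordinates R X + t. Camera axes: x right, y down, z forward; pixel columns grow to the right and rows downward; lengths in mm; the calibration is good to about 2 mm. A picture is of the moment at which its call begins. There is no depth.
- robot.finish_job(): hands the job in; it is judged then, once.
Trained networks look in the newest picture that a camera, given by its name, has taken for a name from the list of things; names that differ only in an ending like _2 or _b are one class to them, and where a whole thing is asked for, a point or a joint stands for the part that bears it (a point fixed in the world has none). Each returns a list of dicts, best first, with "score" (0 to 1); they miss things now and then, are a little off and sometimes report something else, mostly with a low value. They report only what shows in the picture. A call takes as long as a camera call.
- models.recognise(camera, target): "bbox" ([left, top, right, bottom] in pixels, round what is visible of it).
The state is a dict: "clock": time; "joint_pos": joint angles; "joint_velocities": joint speeds; "effort": joint torques, N m; "position": TCP position; "eef_rot": TCP orientation; "wrist_force": force on the tool from outside, world axes, zero at the start; "wrist_torque": the same for the moment, N m; "grip_width": opening from 0.0 (shut) to 1.0 (fully open); "finger_force": force on a finger pad.
Only numpy, scipy, OpenCV 4.12 (cv2) and the standard library are available. Lean on these libraries where they do the work, as an engineer would, in place of code of your own. Each camera call takes 0.05 s, during which the arm holds its last target. There are 200 camera calls.

## Task

Stand the wooden chair rail on the vise's bar between the two jaws, lengthwise along the jaws and roughly centred, and let go of it. Squeeze the vise's red quick-release lever, slide the moving jaw up until the rail is pinched between the jaws, and let the lever go; then turn the crank clockwise, about a third of a turn past where it first bites, so that the rail is clamped tight, and let go. Leave the hammer, pliers, spool and jar where they are.

Things in the scene. Friction and masses are not known exactly. Their poses are not given: they have to be found in the camera images.
- vise: Green vise bolted to the table, 360 mm long, 130 wide. Origin: on the table, under the middle of the fixed jaw's gripping face. x: closing direction (moving jaw towards fixed jaw); z up. Fixed jaw at x 0 to +34 mm, 120 wide (y), top at z 95. A flat steel bar 48 mm wide (y), top at z 30 mm, runs along x under the jaws: the work stands on it; nothing else lies between the jaws.
- rail: Loose beech chair rail standing on its long edge, 36 mm thick (x), 140 long (y; plus a pair of 14 mm dowel stubs at each end), 120 high (z), about 0.35 kg, pale strip along its top. Origin: centre of its underside. In the vise it sticks out 55 mm above the jaws. Either face may go to the fixed jaw.
- jaw: The moving jaw with its screw and crank, axes as the vise's; 120 mm wide (y), z 33 to 95 mm, 26 mm thick. Its wooden cheek sits on springy rubber that gives 1 mm per 18 N. Origin: in the plane of the unpressed cheek's gripping face, on the vise's middle line, at table height.
- jaw_face (a point): Middle of the moving jaw's gripping face (on its wooden cheek), 80 mm above the table. At the start it is 70 to 100 mm from the fixed jaw's face.
- squeeze (a point): Point on the sliding carriage, about 60 mm behind the jaw's face, 132 mm above the table, between two upright squeeze plates 22 mm wide (vise x), tops at 151 mm; the carriage below them tops out at 105 mm. The dark fixed plate's outer face is 20 mm to the vise's -y side of this point, the red lever's 30 mm to the +y side at rest, 20 mm squeezed. Pinched from above, the carriage slides with the gripper.
- trigger_top (a point): Top edge of the red quick-release lever's outer face, 151 mm above the table. A spring holds the lever out (some 15 N to squeeze it); it comes back by itself when let go. With it squeezed the carriage and jaw slide along the vise's x with a few newtons.
- trigger (a joint): Red quick-release lever: 0 at rest, where the carriage is locked to the bar; 0.105 rad fully squeezed; from about 0.06 the carriage is free.
- carriage (a joint): How far the carriage (with lever, moving jaw and crank) has been slid towards the fixed jaw, m; 0 is widest open, 0.08 the end of travel. It moves freely only with the lever squeezed.
- crank (a joint): Crank angle, rad, 0 (unwound) to 12.57. Grows clockwise seen from the crank end, looking along the vise's +x. Handgrip at the vise's +y side at 0, straight up at 1.57, at the -y side at 3.14. One turn drives the jaw 12 mm out of the carriage towards the fixed jaw. It takes 3 to 6 N at the handgrip and stays where it is left. Each radian after the jaw has met the rail adds some 35 N of clamping.
- crank_grip (a point): Middle of the crank's wooden handgrip, a round bar 20 mm thick, 68 mm long, parallel to the vise's x, spinning freely on its pin. It circles at 60 mm radius about the screw's axis (vise middle line, 80 mm above the table). The crank arm, 10 mm thick, lies 42 mm from this point towards the jaw (vise +x); the other end is free.
- hammer: Hammer lying on the table, a bystander. Origin at its underside.
- pliers: Red-handled pliers lying on the table, 130 mm long, a bystander. Origin at its underside.
- spool: Red thread spool standing on the table, 48 mm wide, 90 mm high, a bystander. Origin: centre of its underside.
- jar: Glass jar with steel lid standing on the table, 68 mm wide, 85 mm high, a bystander. Origin: centre of its underside.

How it is judged:
By the outcome, as a careful person would: the job done as asked, in the order asked, and still so for the second after the job is handed in, with the robot touching nothing.
It also fails if it takes over 64 s, if anything falls off the work surface, if the arm or the gripper's body presses on something with over 40 N, if the wrist force passes 120 N, or if a joint passes its speed limit or range.

## Working session

There is one attempt and no reset: what is moved stays moved. The work goes in short steps, Python scripts to look and compute and a shell command to move; the robot and the scene stay as the last step left them, time stands still between calls to the robot, and variables do not carry over. Pictures are saved under pics/ and viewed, at most 10 in all, crops included, and the job is handed in when it is done.

```bash
mkdir -p pics; ls; python3 - <<'E'
from station import get_obs, grab_frame, robot, models
import cv2,numpy as np,pickle
D={}
for c in("side","top"):
    f=grab_frame(c); D[c]=f
    cv2.imwrite(f"pics/{c}0.png",f["frame"][:,:,::-1])
    print(c,f["fx"],f["fy"],f["cx"],f["cy"],f["k1"],np.round(f["R"],4).tolist(),f["t"])
    for n in("rail","vise","jaw","jaw_face","squeeze","trigger_top","crank_grip","spool","jar","hammer","pliers"):
        r=models.recognise(c,n); print(n,[(np.round(a["bbox"]).tolist(),round(a["score"],2)) for a in r[:2]])
pickle.dump(D,open("cal.pkl","wb"))
o=get_obs();print(o)
E
```

```text
pics
side 381.39239339114346 381.39239339114346 255.3180207394634 192.89660146141145 -0.09778875392482343 [[-0.9783, -0.2069, 0.0077], [-0.1069, 0.4728, -0.8747], [0.1773, -0.8565, -0.4847]] [577.84063713 162.96732284 922.9406699 ]
rail [([222.0, 274.0, 309.0, 359.0], 0.92)]
vise [([230.0, 170.0, 305.0, 277.0], 0.69)]
jaw [([247.0, 172.0, 302.0, 222.0], 0.87)]
jaw_face [([244.0, 195.0, 293.0, 226.0], 0.64)]
squeeze [([249.0, 169.0, 305.0, 224.0], 0.74), ([238.0, 142.0, 265.0, 177.0], 0.57)]
trigger_top []
crank_grip []
spool [([169.0, 222.0, 190.0, 258.0], 0.72), ([281.0, 183.0, 286.0, 198.0], 0.71)]
jar [([242.0, 145.0, 264.0, 175.0], 0.67)]
hammer [([165.0, 177.0, 210.0, 224.0], 0.91)]
pliers [([132.0, 282.0, 190.0, 327.0], 0.91)]
top 360.54968894019174 360.54968894019174 263.7242746998016 189.95983709519092 -0.057869793735155946 [[-0.0212, -0.9997, -0.0153], [-0.9964, 0.0224, -0.082], [0.0824, 0.0135, -0.9965]] [  30.305461    614.71198584 1117.91540038]
rail [([136.0, 200.0, 171.0, 255.0], 0.78)]
vise [([216.0, 185.0, 334.0, 229.0], 0.79)]
jaw [([272.0, 188.0, 335.0, 230.0], 0.7)
[... 546 characters left out ...]
joint_pos': array([-1.37762100e+00,  1.23801307e-01,  1.65027317e+00,  3.28015996e-05,
        1.36751007e+00, -8.26067413e-02]), 'joint_velocities': array([-0.00022049,  0.00047539,  0.00194716, -0.00013345,  0.0007583 ,
        0.00092442]), 'effort': array([ 4.07838197e-04, -4.17587507e+01, -3.60225892e+01,  7.75270234e-02,
        4.29727568e-02, -2.26624002e-05]), 'position': array([ 176.97122368, -625.44290179,  214.67124375]), 'eef_rot': array([9.90508541e-01, 1.37451193e-01, 1.62625213e-05, 3.15948647e-06]), 'wrist_force': array([ 0.53916971, -0.46753095,  0.15161149]), 'wrist_torque': array([0.03405191, 0.02058419, 0.01576969]), 'finger_force': 0.0, 'grip_width': 1.0010992946955108}
```

```bash
python3 - <<'E'
import cv2
a=cv2.imread("pics/top0.png")[100:280,110:410]
cv2.imwrite("pics/top0c.png",cv2.resize(a,(800,480),interpolation=cv2.INTER_CUBIC))
b=cv2.imread("pics/side0.png")[130:370,120:440]
cv2.imwrite("pics/side0c.png",cv2.resize(b,(800,600),interpolation=cv2.INTER_CUBIC))
E
```

```text
(no output)
```

View pics/top0c.png

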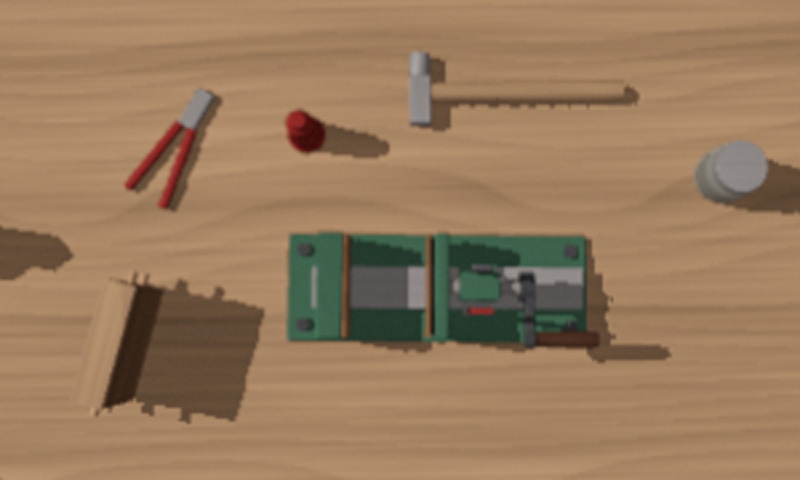

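View pics/side0c.png

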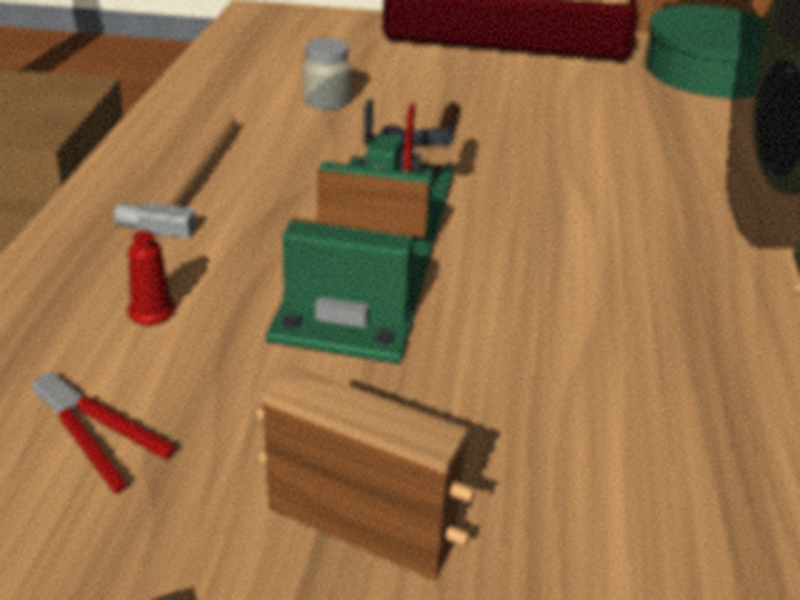

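```bash
cat > h.py <<'E'
import numpy as np,pickle,cv2
from scipy.optimize import least_squares
D=pickle.load(open("cal.pkl","rb"))
def proj(c,X):
    f=D[c];Y=np.asarray(X,float)@np.array(f["R"]).T+f["t"];s=Y[:,:2]/Y[:,2:]
    s=s*(1+f["k1"]*(s**2).sum(1,keepdims=True))
    return s*[f["fx"],f["fy"]]+[f["cx"],f["cy"]]
def place(p,L):
    L=np.asarray(L,float);c,s=np.cos(p[2]),np.sin(p[2])
    return np.c_[p[0]+c*L[:,0]-s*L[:,1],p[1]+s*L[:,0]+c*L[:,1],L[:,2]]
def fit(obs,p0):  # obs: list (cam,local,px)
    g=lambda p:np.concatenate([(proj(c,place(p,[l]))[0]-px) for c,l,px in obs])
    r=least_squares(g,p0,x_scale=[100,100,1],loss="soft_l1");return r.x,np.round(r.fun.reshape(-1,2) if r.fun.size==2*len(obs) else r.fun,1)
T=lambda a,b:np.array([a,b])*0.375+[110,100]
S=lambda a,b:np.array([a,b])*0.4+[120,130]
E
cat > m.py <<'E'
from h import *
h=120
rail=[("top",(-18,-70,h),T(136,284)),("top",(18,-70,h),T(108,279)),("top",(18,70,h),T(79,406)),("top",(-18,70,h),T(104,412)),
("side",(18,70,h),S(447,470)),("side",(-18,70,h),S(468,431)),("side",(18,-70,h),S(265,402)),("side",(18,70,0),S(435,578)),("side",(18,-70,0),S(268,508))]
vise=[("top",(0,-60,95),T(350,234)),("top",(34,-60,95),T(318,234)),("top",(34,60,95),T(317,337)),("top",(0,60,95),T(348,337)),
("side",(34,-60,95),S(287,229)),("side",(34,60,95),S(411,244))]
r,e=fit(rail,[400,400,1.6]);print(r,e.tolist())
v,e=fit(vise,[600,150,1.57]);print(v,e.tolist())
jaw=[("top",(0,-60,95),T(426,235)),("top",(0,60,95),T(425,335)),("side",(0,-60,95),S(318,172)),("side",(0,60,95),S(430,183))]
j,e=fit(jaw,[600,80,1.57]);print(j,e.tolist())
a=v[2];d=v[:2]-j[:2];g=d@[np.cos(a),np.sin(a)];print("gap",g,"lat",d@[-np.sin(a),np.cos(a)])
np.save("fit.npy",np.array([r,v,j]))
box=lambda x0,x1,y0,y1,z0,z1:np.array([(x,y,z) for x in(x0,x1) for y in(y0,y1) for z in(z0,z1)])
for c in("top","side"):
    k=3;im=D[c]["frame"][:,:,::-1].copy();im=cv2.resize(im,None,fx=k,fy=k,interpolation=cv2.INTER_CUBIC)
    def dr(p,B,col):
        q=(proj(c,place(p,B))*k+1).astype(int)
        for i in range(8):
            for b in(1,2,4):
                if not i&b: cv2.line(im,tuple(map(int,q[i])),tuple(map(int,q[i|b])),col,1)
    dr(r,box(-18,18,-70,70,0,120),(255,0,0));dr(v,box(0,34,-60,60,0,95),(0,255,255))
    w=np.array([*(v[:2]-g*np.array([np.cos(a),np.sin(a)])),a]);dr(w,box(-26,0,-60,60,33,95),(255,0,255))
    dr(w,box(-71,-49,-20,30,105,151),(255,255,0));dr(w,box(0,0,-2,2,78,82),(255,255,255))
    im=im[330:770,380:1080] if c=="top" else im[420:1100,380:960]
    cv2.imwrite(f"pics/{c}1.png",cv2.resize(im,None,fx=.88,fy=.88) if c=="side" else im)
E
python3 m.py
```

```text
[499.0823087  354.59680975   1.29428472] [[-0.4, 1.4], [-1.6, 0.2], [-3.6, -0.9], [-1.3, 0.1], [0.4, -3.3], [0.1, -2.0], [-1.0, -4.5], [0.4, 0.7], [-0.1, -0.4]]
[558.43095559  84.24016191   1.54467536] [[0.0, -0.3], [0.7, -0.3], [0.6, 1.4], [0.4, 1.5], [-1.6, 0.9], [-0.3, 2.0]]
[ 5.55800335e+02 -3.86104493e-01  1.54834281e+00] [[-0.1, -0.4], [0.2, 2.6], [-1.0, -0.8], [0.2, 0.5]]
gap 84.66610412595901 lat -0.4194543586382996
```

View pics/top1.png

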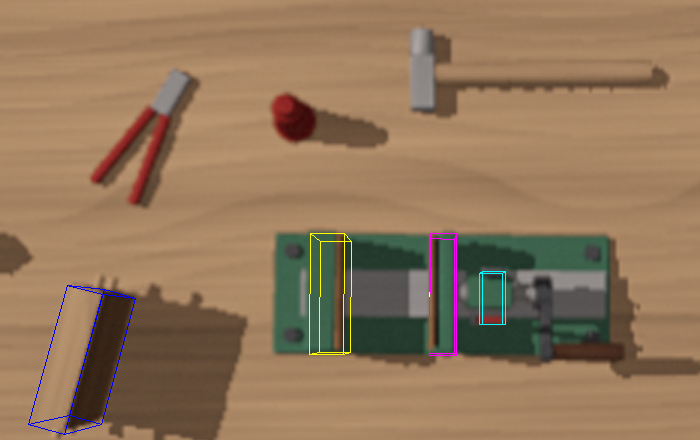

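View pics/side1.png

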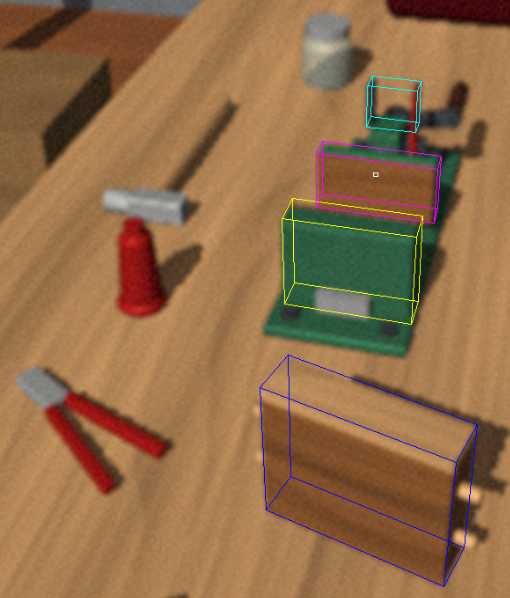

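```bash
python3 - <<'E'
from h import *
a=D["top"]["frame"][196:262,130:180,::-1];b=D["side"]["frame"][266:366,216:316,::-1]
a=cv2.resize(a,(400,528),interpolation=cv2.INTER_CUBIC);b=cv2.resize(b,(400,400),interpolation=cv2.INTER_CUBIC)
o=np.zeros((528,800,3),np.uint8);o[:,:400]=a;o[:400,400:]=b
cv2.imwrite("pics/z.png",o)
E
```

```text
(no output)
```

View pics/z.png

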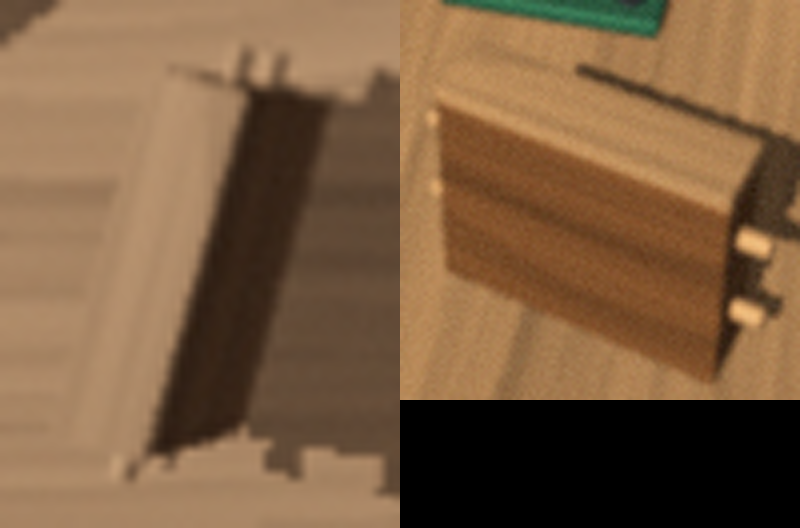

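```bash
python3 - <<'E'
from h import *
A=lambda a,b:np.array([a,b])/8+[130,196]-.44
B=lambda a,b:np.array([a-400,b])/4+[216,266]-.37
for h in(120,112,108):
    R=[("top",(-18,-70,h),A(247,92)),("top",(18,-70,h),A(168,67)),("top",(18,70,h),A(72,437)),("top",(-18,70,h),A(148,455)),("top",(-18,-70,0),A(328,100)),("top",(-18,70,0),A(247,430)),
    ("side",(18,70,h),B(727,207)),("side",(-18,70,h),B(763,147)),("side",(18,-70,h),B(437,98)),("side",(18,70,0),B(713,382)),("side",(18,-70,0),B(447,270))]
    for n,s in(("all",R),("top",R[:6]),("side",R[6:]),("bot",R[4:6]+R[9:]),("cap",R[:4])):
        r,e=fit(s,[500,350,1.3]);print(h,n,np.round(r,3),e.tolist())
E
```

```text
120 all [500.945 355.146   1.298] [[-0.1, 0.2], [-1.9, 0.2], [-2.7, 0.5], [-0.5, 1.5], [0.8, 0.5], [-0.4, 1.1], [0.7, -2.7], [-0.2, -2.0], [-1.1, -3.6], [-0.4, 0.7], [-1.3, -0.1]]
120 top [502.845 353.189   1.305] [[0.4, -0.6], [-1.4, -0.4], [-1.9, -0.0], [0.4, 0.8], [1.3, -0.2], [0.3, 0.5]]
120 side [499.418 357.789   1.275] [[0.9, -0.8], [0.4, -0.0], [-0.4, -3.1], [-0.3, 2.7], [-0.6, 0.4]]
120 bot [500.816 354.619   1.314] [[0.7, 0.3], [0.1, 1.2], [0.1, 0.1], [-1.3, 0.1]]
120 cap [502.546 351.464   1.299] [[1.1, -0.4], [-0.7, -0.3], [-1.4, -0.0], [0.8, 0.9]]
112 all [501.14  354.154   1.311] [[0.8, 0.1], [-1.0, 0.3], [-1.1, 0.4], [1.1, 1.2], [0.9, 0.3], [0.2, 1.1], [0.7, -0.0], [-0.5, 0.6], [-1.0, -0.3], [-0.1, -0.1], [-1.4, -0.2]]
112 top [502.731 354.85    1.31 ] [[0.5, -0.5], [-1.2, -0.2], [-1.3, -0.2], [0.8, 0.6], [0.7, -0.2], [-0.1, 0.6]]
112 side [500.282 353.816   1.307] [[1.1, 0.0], [-0.0, 0.7], [-0.4, -0.5], [0.3, -0.1], [-0.9, -0.4]]
112 bot [500.816 354.619   1.314] [[0.7, 0.3], [0.1, 1.2], [0.1, 0.1], [-1.3, 0.1]]
112 cap [502.459 354.096   1.301] [[1.0, -0.3], [-0.7, -0.2], [-1.3, -0.2], [0.9, 0.7]]
108 all [501.255 353.149   1.313] [[1.5, 0.0], [-0.2, 0.3], [-0.2, 0.3], [1.9, 1.0], [1.1, 0.2], [0.5, 1.0], [0.6, 1.2], [-0.7, 1.8], [-0.9, 1.0], [-0.1, -0.6], [-1.3, -0.5]]
108 top [502.673 355.558   1.313] [[0.7, -0.4], [-1.0, -0.2], [-1.0, -0.2], [1.1, 0.5], [0.4, -0.2], [-0.2, 0.6]]
108 side [500.638 351.3     1.308] [[0.9, 0.5], [-0.3, 1.3], [-0.2, 0.3], [0.3, -1.3], [-0.7, -1.4]]
108 bot [500.816 354.619   1.314] [[0.7, 0.3], [0.1, 1.2], [0.1, 0.1], [-1.3, 0.1]]
108 cap [502.416 355.411   1.302] [[0.9, -0.2], [-0.7, -0.1], [-1.2, -0.2], [0.9, 0.6]]
```

```bash
cat >> h.py <<'E'
def unproj(c,px,z):
    f=D[c];K=np.array([[f["fx"],0,f["cx"]],[0,f["fy"],f["cy"]],[0,0,1]])
    s=cv2.undistortPoints(np.array([[px]],float),K,np.array([f["k1"],0,0,0,0]))[0,0]
    R=np.array(f["R"]);d=R.T@[*s,1];o=-R.T@f["t"];return o+d*(z-o[2])/d[2]
E
python3 - <<'E'
from h import *
im=cv2.cvtColor(D["top"]["frame"],cv2.COLOR_RGB2HSV)
g=((im[:,:,0]>60)&(im[:,:,0]<95)&(im[:,:,1]>90)).astype(np.uint8);g[:175]=0;g[240:]=0
t=[];b=[]
for u in range(220,326,5):
    v=np.nonzero(g[:,u])[0]
    if len(v): t.append((u,v[0]-.5));b.append((u,v[-1]+.5))
    if len(v) and u%15==10: print(u,v[0],v[-1])
v=np.nonzero(g.sum(1)>20)[0];us=np.nonzero(g.sum(0)>8)[0];print(us[0],us[-1])
for e,z in((t,12),(b,12)):
    P=np.array([unproj("top",p,z)[:2] for p in e]);k=np.polyfit(P[:,1],P[:,0],1);print("x at y=84,-1:",np.polyval(k,[84,0]),"yaw",np.pi/2-np.arctan(k[0]))
for u in(us[0]-.5,us[-1]+.5):print(unproj("top",(u,208),10))
E
```

```text
220 189 226
235 188 226
250 189 226
265 190 226
280 189 226
295 189 227
310 190 198
325 190 219
219 328
x at y=84,-1: [623.2155456  620.10206694] yaw 1.5337480644652153
x at y=84,-1: [499.39587256 504.11851627] yaw 1.6269591504054979
[561.67074016 163.4802283   10.        ]
[ 553.95410302 -188.89054905   10.        ]
```

```bash
cat > go.py <<'E'
import sys,numpy as np
from scipy.spatial.transform import Rotation as Ro
from station import get_obs
def plan(x,y,z,yaw=None):  # yaw: world angle of closing line (tool y), mod pi
    o=get_obs();R=Ro.from_quat(o["eef_rot"]).as_matrix();p=np.array(o["position"])
    d=R.T@(np.array([x,y,z])-p);c=np.arctan2(R[1,1],R[0,1])
    tw=0 if yaw is None else -((yaw-c+np.pi/2)%np.pi-np.pi/2)
    print("t",round(o["clock"],2),"pos",p.round(1),"closing",round(c%np.pi,3),"shift",(d/800).round(4),"mm",round(np.linalg.norm(d)),"twist",round(tw/(np.pi/2),4),"F",np.round(o["wrist_force"],1),"grip",round(o["grip_width"]*95,1),round(o["finger_force"],1),"j6",round(o["joint_pos"][5],2))
if __name__=="__main__":plan(*map(float,sys.argv[1:]))
E
R='[[[0.145,-0.213,0],0],[[0.145,-0.213,0],0]]'
python3 -m crank '[[[0.029,-0.043,0],0],[[0.058,-0.086,0],0],[[0.087,-0.128,0],0],[[0.116,-0.171,0],0],[[0.145,-0.213,0],0]]' 1
python3 -m crank '[[[0.029,-0.043,0],0],[[0.058,-0.086,0],0],[[0.087,-0.128,0],0],[[0.116,-0.171,0],0],[[0.145,-0.213,0],0]]'
python3 go.py 501.5 354.5 215 1.31
```

```text
clock: 1.7
position: [242.5, -428.3, 214.7]
eef_rot: [0.991, 0.137, 0.0, 0.0]
wrist_force: [0.5, 0.5, 0.4]
grip_width: 1.001
finger_force: 0.0
clock: 2.2
position: [307.6, -232.8, 214.9]
eef_rot: [0.991, 0.137, 0.0, 0.0]
wrist_force: [0.9, -0.0, 0.2]
grip_width: 1.003
finger_force: 0.0
t 2.2 pos [ 307.6 -232.8  214.9] closing 1.846 shift [ 4.327e-01 -6.407e-01 -4.000e-04] mm 618 twist 0.3412 F [ 0.9 -0.   0.2] grip 95.3 0.0 j6 0.51
```

```bash

python3 -m crank '[[[0.029,-0.043,0],0],[[0.058,-0.086,0],0],[[0.087,-0.128,0],0],[[0.116,-0.171,0],0],[[0.145,-0.213,0],0]]' >/dev/null
python3 -m crank '[[[0.029,-0.043,0],0],[[0.058,-0.086,0],0],[[0.087,-0.128,0],0],[[0.116,-0.171,0],0],[[0.145,-0.213,0],0]]'>/dev/null
python3 -m crank '[[[0.03,-0.043,0],0.08],[[0.06,-0.086,0],0.16],[[0.09,-0.128,0],0.25],[[0.12,-0.171,0],0.341],[[0.143,-0.215,0],0.341]]'
python3 go.py 501.5 354.5 80 1.31
```

```text
clock: 3.7
position: [501.7, 355.2, 214.6]
eef_rot: [0.991, -0.131, 0.0, 0.0]
wrist_force: [0.4, 0.2, -0.1]
grip_width: 0.996
finger_force: 0.0
t 3.7 pos [501.7 355.2 214.6] closing 1.309 shift [-0.      0.0009  0.1682] mm 135 twist -0.0008 F [ 0.4  0.2 -0.1] grip 94.6 0.0 j6 2.36
```

```bash

python3 -m crank '[[[0,0.001,0.03],0],[[0,0.001,0.07],0],[[0,0.001,0.11],0],[[0,0.001,0.15],0],[[0,0.001,0.168],0]]'
python3 -m crank '[[[0,0,0],0],[[0,0,0],0],[[0,0,0],0],[[0,0,0],0],[[0,0,0],0]]' 0.2
python3 -m crank '[[[0,0,0],0],[[0,0,0],0],[[0,0,0],0]]' 0.2
python3 go.py 558.7 40 230 1.55
```

```text
clock: 4.2
position: [498.9, 351.6, 76.6]
eef_rot: [0.992, -0.13, -0.002, 0.002]
wrist_force: [0.0, 0.2, -0.5]
grip_width: 1.0
finger_force: 0.0
clock: 4.7
position: [501.6, 353.1, 81.8]
eef_rot: [0.992, -0.13, 0.001, -0.001]
wrist_force: [-0.3, -0.1, -0.3]
grip_width: 0.641
finger_force: 0.0
clock: 5.0
position: [501.1, 352.9, 80.5]
eef_rot: [0.992, -0.13, 0.0, -0.0]
wrist_force: [1.1, 0.5, -0.1]
grip_width: 0.383
finger_force: 17.3
t 5.0 pos [501.1 352.9  80.5] closing 1.311 shift [ 0.1703  0.3593 -0.1871] mm 352 twist -0.1523 F [ 1.1  0.5 -0.1] grip 36.3 17.3 j6 2.36
```

```bash

python3 -m crank '[[[0,0,-0.02],0],[[0,0,-0.06],0],[[0,0,-0.11],0],[[0,0,-0.16],0],[[0,0,-0.187],0]]' >/dev/null
python3 -m crank '[[[0.025,0.05,0],0],[[0.05,0.1,0],0],[[0.075,0.15,0],0],[[0.1,0.2,0],0],[[0.12,0.25,0],0]]'>/dev/null
python3 -m crank '[[[0.02,0.04,0],-0.05],[[0.04,0.08,0],-0.1],[[0.05,0.109,0],-0.152],[[0.05,0.109,0],-0.152],[[0.05,0.109,0],-0.152]]'
python3 -m crank '[[[0,0,0],0],[[0,0,0],0]]' >/dev/null
python3 go.py 558.7 42 113 1.55
python3 - <<'E'
from station import grab_frame
import cv2,numpy as np
a=grab_frame("top")["frame"][:,:,::-1][165:250,205:345];b=grab_frame("side")["frame"][:,:,::-1][110:270,210:330]
a=cv2.resize(a,(500,304),interpolation=cv2.INTER_CUBIC);b=cv2.resize(b,(300,400),interpolation=cv2.INTER_CUBIC)
o=np.zeros((400,800,3),np.uint8);o[:304,:500]=a;o[:,500:]=b
cv2.imwrite("pics/p2.png",o)
E
```

```text
clock: 6.5
position: [558.2, 39.9, 230.1]
eef_rot: [1.0, -0.012, -0.0, -0.0]
wrist_force: [0.0, -0.4, -1.6]
grip_width: 0.379
finger_force: 30.0
t 6.7 pos [558.3  41.2 229.9] closing 1.551 shift [ 0.0005 -0.001   0.1462] mm 117 twist 0.0005 F [ 0.1  0.2 -2.9] grip 35.9 30.0 j6 1.57
```

View pics/p2.png

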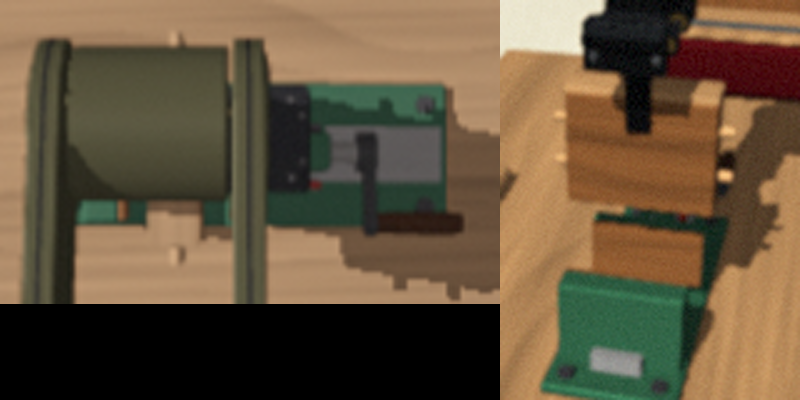

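```bash

python3 -m crank '[[[0,0,0.02],0],[[0,0,0.06],0],[[0,0,0.1],0],[[0,0,0.13],0],[[0,0,0.142],0]]' 
python3 -m crank '[[[0,0,0],0],[[0,0,0],0],[[0,0,0.003],0],[[0,0,0.005],0],[[0,0,0.005],0]]' 
python3 go.py 558.7 42 110.5 1.55
```

```text
clock: 7.3
position: [555.6, 40.5, 111.6]
eef_rot: [1.0, -0.01, -0.004, -0.0]
wrist_force: [-0.4, 1.4, -2.7]
grip_width: 0.377
finger_force: 30.0
clock: 7.8
position: [558.9, 40.1, 112.9]
eef_rot: [1.0, -0.011, 0.001, -0.0]
wrist_force: [-0.4, -0.0, -2.4]
grip_width: 0.376
finger_force: 30.0
t 7.8 pos [558.9  40.1 112.9] closing 1.55 shift [-0.0003 -0.0024  0.003 ] mm 3 twist -0.0002 F [-0.4 -0.  -2.4] grip 35.7 30.0 j6 1.57
```

```bash

python3 -m crank '[[[0,0,0.0015],0],[[0,0,0.003],0],[[0,0,0.004],0],[[0,0,0.004],0]]' 
python3 go.py 558.7 42 110.5 1.55
```

```text
clock: 8.2
position: [558.9, 40.2, 110.6]
eef_rot: [1.0, -0.011, 0.0, -0.0]
wrist_force: [-3.1, -0.5, 5.6]
grip_width: 0.379
finger_force: 30.0
t 8.2 pos [558.9  40.2 110.6] closing 1.55 shift [-0.0003 -0.0023  0.0001] mm 2 twist -0.0002 F [-3.1 -0.5  5.6] grip 36.0 30.0 j6 1.57
```

```bash

python3 -m crank '[[[0,0,0],0],[[0,0,0],0],[[0,0,0],0],[[0,0,0],0],[[0,0,0],0]]' 0.9
python3 -m crank '[[[0,0,0],0],[[0,0,-0.01],0],[[0,0,-0.04],0],[[0,0,-0.09],0],[[0,0,-0.14],0]]' 1
python3 -m crank '[[[0,0,-0.04],0],[[-0.04,0,-0.06],0],[[-0.09,0,-0.06],0],[[-0.14,0,-0.06],0],[[-0.2,0,-0.06],0]]'
python3 -m crank '[[[-0.05,0,0],0],[[-0.1,0,0],0],[[-0.1,0,0],0]]'
python3 - <<'E'
from station import grab_frame
import cv2,numpy as np
fa=grab_frame("top")["frame"];fb=grab_frame("side")["frame"];np.savez("f3.npz",top=fa,side=fb)
a=fa[:,:,::-1][165:250,205:345];b=fb[:,:,::-1][110:270,210:330]
a=cv2.resize(a,(500,304),interpolation=cv2.INTER_CUBIC);b=cv2.resize(b,(300,400),interpolation=cv2.INTER_CUBIC)
o=np.zeros((400,800,3),np.uint8);o[:304,:500]=a;o[:,500:]=b
cv2.imwrite("pics/p3.png",o)
E
```

```text
clock: 8.7
position: [558.5, 40.1, 108.9]
eef_rot: [1.0, -0.011, -0.0, -0.0]
wrist_force: [0.3, 0.3, 0.3]
grip_width: 0.739
finger_force: 0.0
clock: 9.2
position: [558.0, 40.2, 222.2]
eef_rot: [1.0, -0.011, -0.001, -0.0]
wrist_force: [1.0, 0.2, -0.4]
grip_width: 1.001
finger_force: 0.0
clock: 9.7
position: [397.5, 43.5, 269.8]
eef_rot: [1.0, -0.011, 0.0, 0.0]
wrist_force: [-0.2, 0.0, 1.3]
grip_width: 1.003
finger_force: 0.0
clock: 10.0
position: [316.2, 45.4, 270.6]
eef_rot: [1.0, -0.01, 0.003, 0.0]
wrist_force: [0.2, 0.4, 0.2]
grip_width: 1.002
finger_force: 0.0
```

View pics/p3.png

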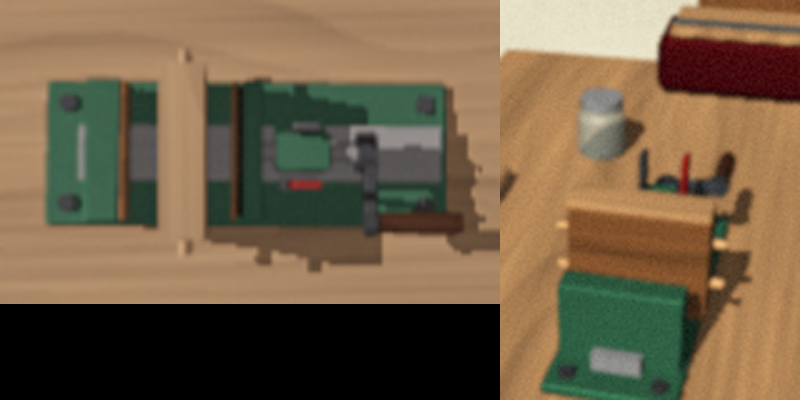

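```bash
python3 - <<'E'
from h import *
A=lambda a,b:np.array([a,b])/3.571+[205,165]-.36
B=lambda a,b:np.array([a-500,b])/2.5+[210,110]-.3
for n,p,z in(("railc",(183,151),150),("rail R edge",(206,151),150),("rail L edge",(159,151),150),("red c outer",(306,189),151),("dark c outer",(307,121),151),("jaw face",(233,151),95),("fixed face",(130,151),95),("jaw back",(262,151),95),
 ("red left top",(288,185),151),("red right",(323,185),151),("grip near",(377,222),80),("grip far",(463,222),80),("arm top",(368,135),95)):
    print(n,unproj("top",A(*p),z).round(1))
print("side: red top",unproj("side",B(686,155),151).round(1),"dark top",unproj("side",B(643,151),151).round(1))
E
```

```text
railc [557.5  38.3 150. ]
rail R edge [557.1  20.1 150. ]
rail L edge [557.9  57.2 150. ]
red c outer [525.6 -57.8 151. ]
dark c outer [579. -60. 151.]
jaw face [558.6  -1.3  95. ]
fixed face [560.4  84.3  95. ]
jaw back [558.1 -25.4  95. ]
red left top [529.  -43.7 151. ]
red right [528.4 -71.2 151. ]
grip near [ 497.  -120.7   80. ]
grip far [ 495.3 -192.8   80. ]
arm top [ 569.4 -113.7   95. ]
side: red top [528.2 -63.3 151. ] dark top [573.9 -62.7 151. ]
```

```bash

python3 -m crank '[[[0,0,0],-0.09],[[0,0,0],-0.18],[[0,0,0],-0.27],[[0,0,0],-0.36],[[0,0,0],-0.45]]' >/dev/null
python3 -m crank '[[[0,0,0],-0.09],[[0,0,0],-0.18],[[0,0,0],-0.27],[[0,0,0],-0.36],[[0,0,0],-0.45]]' >/dev/null
python3 -m crank '[[[0,0,0],-0.09],[[0,0,0],-0.1],[[0,0,0],-0.1]]'
python3 go.py 558.5 -58 235 3.116
```

```text
clock: 11.4
position: [319.2, 45.2, 268.9]
eef_rot: [0.715, 0.699, -0.0, -0.0]
wrist_force: [-0.1, 0.2, 0.3]
grip_width: 0.999
finger_force: 0.0
t 11.4 pos [319.2  45.2 268.9] closing 3.118 shift [-0.1218  0.3022  0.0421] mm 263 twist 0.0013 F [-0.1  0.2  0.3] grip 94.9 0.0 j6 -0.0
```

```bash

python3 -m crank '[[[-0.024,0.06,0],0],[[-0.048,0.12,0],0],[[-0.073,0.18,0.01],0],[[-0.098,0.24,0.02],0],[[-0.122,0.3,0.03],0]]' >/dev/null
python3 -m crank '[[[0,0.002,0.01],0],[[0,0.002,0.012],0],[[0,0.002,0.012],0]]' 
python3 go.py 558.5 -58 113 3.116
```

```text
clock: 12.2
position: [547.5, -52.8, 236.6]
eef_rot: [0.715, 0.699, -0.0, -0.001]
wrist_force: [-0.7, -0.0, -0.2]
grip_width: 1.0
finger_force: 0.0
t 12.2 pos [547.5 -52.8 236.6] closing 3.12 shift [-0.0062  0.0141  0.1545] mm 124 twist 0.0024 F [-0.7 -0.  -0.2] grip 95.0 0.0 j6 -0.17
```

```bash

python3 -m crank '[[[-0.003,0.007,0],0],[[-0.006,0.014,0],0],[[-0.006,0.014,0],0],[[-0.006,0.014,0],0]]' >/dev/null
python3 go.py 558.5 -58 113 3.116
```

```text
t 12.6 pos [559.3 -58.2 237.9] closing 3.12 shift [ 0.0003 -0.0012  0.1562] mm 125 twist 0.0029 F [ 0.2 -0.2  0.7] grip 95.0 0.0 j6 -0.18
```

Descend, close gently on the plates.

```bash

python3 -m crank '[[[0,-0.001,0.03],0],[[0,-0.001,0.07],0],[[0,-0.001,0.11],0],[[0,-0.001,0.14],0],[[0,-0.001,0.154],0]]'
python3 -m crank '[[[0,0,0],0],[[0,0,0],0],[[0,0,0],0],[[0,0,0],0],[[0,0,0],0]]' 0.3
python3 -m crank '[[[0,0,0],0],[[0,0,0],0],[[0,0,0],0],[[0,0,0],0],[[0,0,0],0]]'
python3 go.py 558.5 -58 113 3.116
```

```text
clock: 13.1
position: [556.6, -57.8, 111.2]
eef_rot: [0.714, 0.7, -0.001, -0.002]
wrist_force: [0.2, -0.2, 0.0]
grip_width: 0.998
finger_force: 0.0
clock: 13.6
position: [557.9, -58.4, 115.2]
eef_rot: [0.714, 0.7, -0.001, -0.001]
wrist_force: [-8.6, -0.2, 6.5]
grip_width: 0.637
finger_force: 4.1
clock: 14.1
position: [556.4, -58.4, 114.5]
eef_rot: [0.715, 0.7, -0.002, -0.002]
wrist_force: [-6.9, -0.2, 6.5]
grip_width: 0.43
finger_force: 30.7
t 14.1 pos [556.4 -58.4 114.5] closing 3.12 shift [0.0005 0.0027 0.0019] mm 3 twist 0.0028 F [-6.9 -0.2  6.5] grip 40.9 30.7 j6 -0.18
```

```bash

python3 -m crank '[[[0.005,-0.002,0],0],[[0.013,-0.002,0],0],[[0.021,-0.002,0],0],[[0.029,-0.002,0],0],[[0.035,-0.002,0],0]]'
python3 -m crank '[[[0,0,0],0],[[0,0,0],0]]'
```

```text
clock: 14.6
position: [557.2, -29.8, 114.5]
eef_rot: [0.714, 0.7, -0.001, -0.0]
wrist_force: [-1.9, -2.9, 5.9]
grip_width: 0.427
finger_force: 31.3
clock: 14.8
position: [557.2, -29.0, 114.5]
eef_rot: [0.714, 0.7, 0.0, -0.001]
wrist_force: [-2.1, 1.5, 5.7]
grip_width: 0.43
finger_force: 31.3
```

```bash

python3 -m crank '[[[0.005,0,0],0],[[0.01,0,0],0],[[0.015,0,0],0],[[0.019,0,0],0],[[0.019,0,0],0]]'
python3 -m crank '[[[0.0015,0,0],0],[[0.003,0,0],0],[[0.003,0,0],0]]'
```

```text
clock: 15.3
position: [557.7, -14.1, 114.5]
eef_rot: [0.714, 0.7, -0.0, -0.0]
wrist_force: [-1.7, -1.2, 5.5]
grip_width: 0.43
finger_force: 31.3
clock: 15.6
position: [557.7, -12.1, 114.5]
eef_rot: [0.714, 0.7, -0.0, -0.0]
wrist_force: [-0.9, -1.8, 5.2]
grip_width: 0.428
finger_force: 31.3
```

```bash

python3 -m crank '[[[0.0015,0,0],0],[[0.003,0,0],0],[[0.003,0,0],0]]'
```

```text
clock: 15.9
position: [557.8, -9.8, 114.5]
eef_rot: [0.714, 0.7, -0.0, -0.0]
wrist_force: [-1.5, -1.3, 4.7]
grip_width: 0.431
finger_force: 31.3
```

```bash

python3 -m crank '[[[0.0015,0,0],0],[[0.002,0,0],0],[[0.002,0,0],0]]'
python3 -m crank '[[[0.0015,0,0],0],[[0.002,0,0],0],[[0.002,0,0],0]]'
```

```text
clock: 16.2
position: [557.8, -8.3, 114.4]
eef_rot: [0.714, 0.7, -0.0, -0.0]
wrist_force: [-1.4, -1.4, 5.3]
grip_width: 0.429
finger_force: 31.4
clock: 16.5
position: [557.9, -6.7, 114.5]
eef_rot: [0.714, 0.7, -0.0, -0.0]
wrist_force: [-1.1, -1.9, 5.8]
grip_width: 0.431
finger_force: 31.4
```

```bash

python3 -m crank '[[[0.0015,0,0],0],[[0.002,0,0],0],[[0.002,0,0],0]]'
python3 -m crank '[[[0.0015,0,0],0],[[0.002,0,0],0],[[0.002,0,0],0]]'
python3 go.py 558 0 114 3.116
```

```text
clock: 16.8
position: [557.9, -5.4, 114.5]
eef_rot: [0.714, 0.7, -0.001, 0.0]
wrist_force: [-2.1, -2.7, 4.8]
grip_width: 0.428
finger_force: 31.4
clock: 17.1
position: [557.9, -5.1, 114.6]
eef_rot: [0.714, 0.7, -0.001, 0.001]
wrist_force: [-1.8, -6.8, 5.8]
grip_width: 0.428
finger_force: 31.1
t 17.1 pos [557.9  -5.1 114.6] closing 3.121 shift [ 0.0064 -0.      0.0007] mm 5 twist 0.003 F [-1.8 -6.8  5.8] grip 40.7 31.1 j6 -0.08
```

```bash

python3 -m crank '[[[0.001,0,0],0],[[0.0015,0,0],0],[[0.0015,0,0],0]]'
```

```text
clock: 17.4
position: [558.0, -4.9, 114.6]
eef_rot: [0.714, 0.7, -0.002, 0.002]
wrist_force: [-1.5, -10.7, 4.7]
grip_width: 0.427
finger_force: 30.9
```

```bash

python3 -m crank '[[[0.001,0,0],0],[[0.002,0,0],0],[[0.002,0,0],0]]'
python3 -m crank '[[[0,0,0],0],[[0,0,0],0],[[0,0,0],0],[[0,0,0],0],[[0,0,0],0]]' 0.95
python3 -m crank '[[[0,0,0],0],[[0,0,-0.01],0],[[0,0,-0.05],0],[[0,0,-0.1],0],[[0,0,-0.15],0]]'
python3 -m crank '[[[0,-0.04,-0.02],0],[[0,-0.1,-0.04],0],[[0,-0.15,-0.04],0],[[0,-0.2,-0.04],0],[[0,-0.26,-0.04],0]]'
python3 -m crank '[[[0,-0.03,0],0],[[0,-0.03,0],0]]'
python3 - <<'E'
from station import grab_frame
import cv2,numpy as np
fa=grab_frame("top")["frame"];fb=grab_frame("side")["frame"];np.savez("f4.npz",top=fa,side=fb)
a=fa[:,:,::-1][165:250,205:345];b=fb[:,:,::-1][110:270,210:330]
a=cv2.resize(a,(500,304),interpolation=cv2.INTER_CUBIC);b=cv2.resize(b,(300,400),interpolation=cv2.INTER_CUBIC)
o=np.zeros((400,800,3),np.uint8);o[:304,:500]=a;o[:,500:]=b
cv2.imwrite("pics/p4.png",o)
E
```

```text
clock: 17.7
position: [558.0, -4.5, 114.7]
eef_rot: [0.714, 0.7, -0.003, 0.003]
wrist_force: [-3.1, -14.4, 6.0]
grip_width: 0.43
finger_force: 30.7
clock: 18.2
position: [558.7, -0.4, 113.9]
eef_rot: [0.714, 0.7, 0.001, 0.0]
wrist_force: [0.2, -0.3, 0.7]
grip_width: 0.793
finger_force: 0.0
clock: 18.7
position: [557.9, -0.8, 235.4]
eef_rot: [0.714, 0.7, 0.0, -0.0]
wrist_force: [0.8, 0.6, 0.1]
grip_width: 0.951
finger_force: 0.0
clock: 19.2
position: [349.0, 3.5, 266.7]
eef_rot: [0.714, 0.7, 0.0, 0.0]
wrist_force: [-0.1, 0.5, 0.2]
grip_width: 0.947
finger_force: 0.0
clock: 19.4
position: [324.9, 4.0, 267.1]
eef_rot: [0.715, 0.7, 0.001, 0.002]
wrist_force: [0.6, 0.1, 0.2]
grip_width: 0.952
finger_force: 0.0
```

View pics/p4.png

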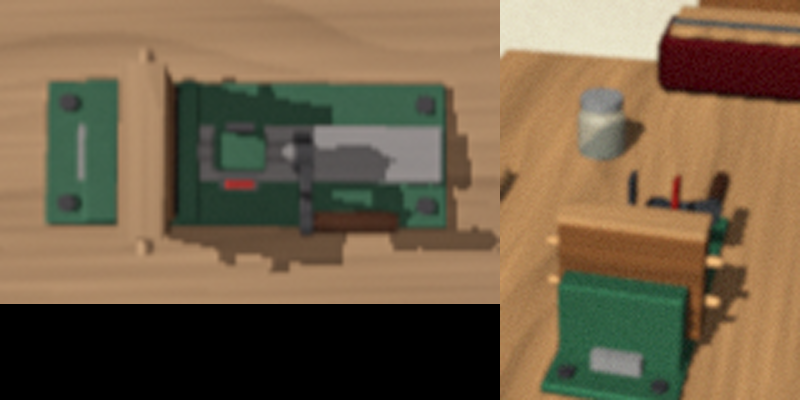

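```bash
python3 - <<'E'
from h import *
A=lambda a,b:np.array([a,b])/3.571+[205,165]-.36
for n,p,z in(("grip near",(314,222),80),("grip far",(401,222),80),("grip top edge",(360,212),80),("grip bot",(360,231),80),("arm c",(304,180),85),("railc",(145,150),150)):
    print(n,unproj("top",A(*p),z).round(1)+[1.4,1.8,0])
from station import models
for c in("top","side"):print([(np.round(a["bbox"]).tolist(),round(a["score"],2)) for a in models.recognise(c,"crank_grip")[:2]])
E
python3 go.py 497.5 -102 150 3.116
```

```text
grip near [499.5 -66.1  80. ]
grip far [ 497.9 -139.    80. ]
grip top edge [ 507.  -104.9   80. ]
grip bot [ 491.2 -104.4   80. ]
arm c [534.8 -58.3  85. ]
railc [560.4  70.  150. ]
[([289.0, 222.0, 315.0, 230.0], 0.59)]
[([294.0, 179.0, 304.0, 190.0], 0.63)]
t 19.6 pos [326.8   3.8 266.3] closing 3.121 shift [-0.1278  0.216   0.1455] mm 232 twist 0.003 F [ 0.4 -0.7 -0.4] grip 90.3 0.0 j6 -0.13
```

```bash

python3 -m crank '[[[-0.03,0.05,0],0],[[-0.06,0.1,0],0],[[-0.09,0.15,0.02],0],[[-0.128,0.21,0.05],0],[[-0.129,0.217,0.08],0]]' >/dev/null
python3 -m crank '[[[0,0,0.03],0],[[0,0,0.06],0],[[0,0,0.06],0],[[0,0,0.06],0]]' 1
python3 go.py 498.5 -103 68 3.116
```

```text
clock: 20.5
position: [497.8, -103.0, 153.3]
eef_rot: [0.714, 0.7, -0.0, -0.001]
wrist_force: [-0.3, -0.1, 0.3]
grip_width: 1.003
finger_force: 0.0
t 20.5 pos [ 497.8 -103.   153.3] closing 3.121 shift [-1.000e-04  1.100e-03  1.066e-01] mm 85 twist 0.0029 F [-0.3 -0.1  0.3] grip 95.3 0.0 j6 -0.29
```

```bash

python3 -m crank '[[[0,0.001,0.02],0],[[0,0.001,0.05],0],[[0,0.001,0.08],0],[[0,0.001,0.1],0],[[0,0.001,0.108],0]]'
python3 -m crank '[[[0,0,0],0],[[0,0,0],0],[[0,0,0],0],[[0,0,0],0],[[0,0,0],0]]' 0.1
python3 -m crank '[[[0,0,0],0],[[0,0,0],0],[[0,0,0],0],[[0,0,0],0],[[0,0,0],0]]'
python3 go.py 498.5 -103 68 3.116
```

```text
clock: 21.0
position: [498.7, -103.0, 67.5]
eef_rot: [0.714, 0.7, 0.0, -0.0]
wrist_force: [-0.9, 0.9, -0.3]
grip_width: 0.997
finger_force: 0.0
clock: 21.5
position: [498.7, -103.1, 68.2]
eef_rot: [0.715, 0.7, 0.0, 0.001]
wrist_force: [-0.0, -0.7, 1.0]
grip_width: 0.636
finger_force: 0.0
clock: 22.0
position: [497.3, -103.0, 67.3]
eef_rot: [0.714, 0.7, -0.001, -0.001]
wrist_force: [-9.9, -1.8, 0.9]
grip_width: 0.216
finger_force: 5.3
t 22.0 pos [ 497.3 -103.    67.3] closing 3.121 shift [ 0.0001  0.0014 -0.0009] mm 1 twist 0.0031 F [-9.9 -1.8  0.9] grip 20.5 5.3 j6 -0.29
```

```bash

python3 -m crank '[[[0,-0.003,0],0],[[0,-0.003,0],0],[[0,-0.0025,-0.008],0],[[0,-0.0015,-0.0156],0],[[0,-0.0015,-0.0156],0]]'
python3 go.py 495.7 -103 68
```

```text
clock: 22.5
position: [501.2, -102.7, 81.3]
eef_rot: [0.715, 0.699, 0.004, 0.004]
wrist_force: [13.6, 1.4, -7.8]
grip_width: 0.207
finger_force: 30.0
t 22.5 pos [ 501.2 -102.7   81.3] closing 3.119 shift [-0.0005 -0.0071  0.0166] mm 14 twist 0.0 F [13.6  1.4 -7.8] grip 19.7 30.0 j6 -0.29
```

```bash

python3 -m crank '[[[0,0.006,-0.005],0],[[0,0.009,-0.015],0],[[0,0.0167,-0.0285],0],[[0,0.0272,-0.04],0],[[0,0.0272,-0.04],0]]'
python3 go.py 499.5 -103 68
```

```text
clock: 23.0
position: [520.8, -102.3, 108.5]
eef_rot: [0.715, 0.699, 0.003, 0.001]
wrist_force: [17.6, 0.4, -23.4]
grip_width: 0.207
finger_force: 30.0
t 23.0 pos [ 520.8 -102.3  108.5] closing 3.12 shift [-0.0016 -0.0268  0.0505] mm 46 twist 0.0 F [ 17.6   0.4 -23.4] grip 19.6 30.0 j6 -0.28
```

```bash

python3 -m crank '[[[0,0.0031,0.0036],0],[[0,0.0098,-0.0007],0],[[0,0.0241,-0.0071],0],[[0,0.0394,-0.0104],0],[[0,0.0394,-0.0104],0]]'
python3 go.py 550.7 -103 119.7
```

```text
clock: 23.5
position: [550.4, -102.6, 118.5]
eef_rot: [0.714, 0.7, 0.0, -0.002]
wrist_force: [1.1, 5.4, -11.2]
grip_width: 0.205
finger_force: 30.0
t 23.5 pos [ 550.4 -102.6  118.5] closing 3.121 shift [-0.0004  0.0003 -0.0015] mm 1 twist 0.0 F [  1.1   5.4 -11.2] grip 19.5 30.0 j6 -0.26
```

```bash

python3 -m crank '[[[0,0.0157,0.0019],0],[[0,0.031,0.0051],0],[[0,0.0454,0.0115],0],[[0,0.0551,0.0182],0],[[0,0.0551,0.0182],0]]'
python3 go.py 594.8 -103 105.1
```

```text
clock: 24.0
position: [593.9, -102.8, 104.5]
eef_rot: [0.714, 0.7, -0.0, -0.003]
wrist_force: [-2.3, 7.2, -6.7]
grip_width: 0.207
finger_force: 30.0
t 24.0 pos [ 593.9 -102.8  104.5] closing 3.121 shift [-0.0002  0.0011 -0.0008] mm 1 twist 0.0 F [-2.3  7.2 -6.7] grip 19.7 30.0 j6 -0.24
```

```bash

python3 -m crank '[[[0,0,0],0],[[0,0,0],0],[[0,0,0],0],[[0,0,0],0],[[0,0,0],0]]' 0.8
python3 -m crank '[[[0,0,0],0],[[0,0,-0.01],0],[[0,0,-0.05],0],[[0,0,-0.1],0],[[0,0,-0.15],0]]'
python3 -m crank '[[[0,-0.05,-0.03],0],[[0,-0.1,-0.05],0],[[0,-0.15,-0.05],0],[[0,-0.2,-0.05],0],[[0,-0.26,-0.05],0]]' >/dev/null
python3 -m crank '[[[0,-0.05,0],0],[[0,-0.08,0],0],[[0,-0.08,0],0]]'
python3 - <<'E'
from station import grab_frame
import cv2,numpy as np
fa=grab_frame("top")["frame"];fb=grab_frame("side")["frame"];np.savez("f5.npz",top=fa,side=fb)
a=fa[:,:,::-1][165:250,205:345];b=fb[:,:,::-1][110:270,210:330]
a=cv2.resize(a,(500,304),interpolation=cv2.INTER_CUBIC);b=cv2.resize(b,(300,400),interpolation=cv2.INTER_CUBIC)
o=np.zeros((400,800,3),np.uint8);o[:304,:500]=a;o[:,500:]=b
cv2.imwrite("pics/p5.png",o)
E
```

```text
clock: 24.5
position: [595.1, -105.5, 106.7]
eef_rot: [0.715, 0.7, 0.0, 0.001]
wrist_force: [0.3, 0.3, -0.1]
grip_width: 0.569
finger_force: 0.0
clock: 25.0
position: [594.0, -105.0, 227.2]
eef_rot: [0.715, 0.7, -0.0, -0.0]
wrist_force: [1.3, -0.2, -0.2]
grip_width: 0.798
finger_force: 0.0
clock: 25.8
position: [321.1, -99.4, 266.8]
eef_rot: [0.715, 0.699, 0.0, 0.002]
wrist_force: [-1.5, -0.3, -0.2]
grip_width: 0.801
finger_force: 0.0
```

View pics/p5.png

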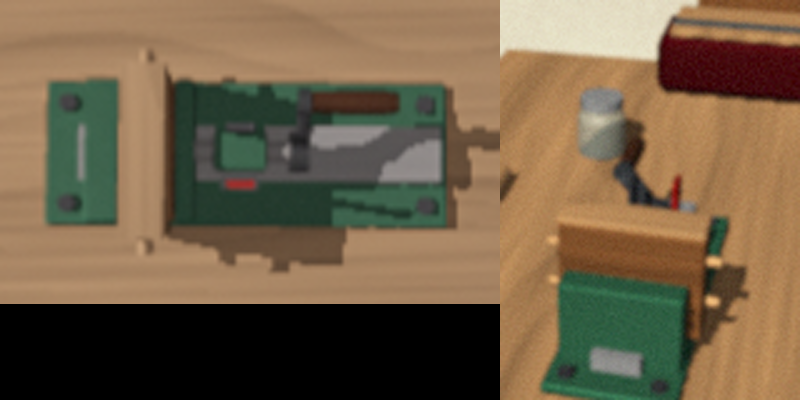

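```bash
python3 -c "
from station import robot
print(robot.finish_job())"
```

```text
the job is handed in; nothing more can be done
None
```

I stood the rail between the jaws, slid the moving jaw up until it pinched, let the lever go, turned the crank clockwise to about 2.25 rad and let go, then handed the job in at about 26 s; the final pictures show the rail in place, but I didn't measure the clamping force or the exact bite point, which I took to be about where the turn began.

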